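Try the fit of a double-lidded box

ROBOT

A 7-joint arm with a two-finger parallel gripper is mounted at the origin on a cart in front of the work surface, level with it; the furniture and walls round the work are solid. World frame = base frame: x ahead of the robot, y to its left, z up, the work surface at z = 0. Lengths are in m, angles in rad, forces in N, time in s.
With the tool pointing down it reaches from about 0.35 to 0.9 m from the base axis. Payload 7.2 kg.
Tool frame: the origin (TCP) lies midway between the tips of the shut fingers; the grasp point (between the pads) lies 19 mm behind it; z points along the fingers, y is the line along which they close (so a half turn about z gives the same grasp; the last joint's range is limited). The gripper opens to 88 mm and grips with 3 to 60 N. Pads are 20 mm wide; open, the fingers measure 115 mm over their backs; the gripper's body (75 mm by 178 mm) begins 61 mm behind the grasp point.
Start: joints at [1.249, 0.411, -0.013, 1.596, 0.006, 1.134, -0.082], TCP at [0.157, -0.605, 0.223] pointing down, gripper open.
Joint ranges: [-2.95, 2.95], [-0.29, 1.99], [-1.47, 1.44], [0.14, 2.54], [-1.03, 4.17], [0.13, 1.85], [-2.86, 2.86]. Speed limits (rad/s): [2.39, 2.39, 3.01, 3.01, 3.14, 3.14, 3.14].

INTERFACE

Orientations are given as a unit quaternion [w, x, y, z].
In Python, from rig import ctrl gives the robot as it stands. The module is installed in compiled form; this text tells all that it offers.
- The arm moves only by the tool run_rows, called after "Request:" by a JSON object that holds its "method" and its "body", one argument or row to a line. Schema: {"type":"object","properties":{"ticks":{"type":"array","items":{"type":"array","prefixItems":[{"type":"array","items":{"type":"number"},"minItems":3,"maxItems":3},{"type":"array","items":{"type":"number"},"minItems":3,"maxItems":3}],"minItems":2,"maxItems":2},"minItems":1,"maxItems":20},"jaw":{"type":"number"},"grip_force":{"type":"number"},"only":{"type":"string"},"quiet":{"type":"boolean"},"lines":{"type":"string"}},"required":["ticks"],"additionalProperties":false}. ticks is a list of rows, 1 to 20 of them, each written [[dx, dy, dz], [rx, ry, rz]]: dx, dy, dz in m, then a rotation vector rx, ry, rz in rad; each row is the pose to reach, as a shift and turn from the pose commanded when the call began, along the tool's axes at that moment; what a row does not reach only later rows make up. A row lasts 1/10 s, in which the tool goes at most 0.05 m and 0.15 rad, less where a joint would pass 70% of its speed; a pose out of reach is approached as far as the arm can. jaw is the finger opening in m, set as the call begins (left out keeps the last). The fingers move at their own pace and stop on an object; grip_force is the grip in N (left out, the last holds). Time passes only in rows, so rows that do not move let the fingers close. The tool returns the time, the measured TCP pose, the force, the opening and the grip force at its end. only (a regular expression) keeps the lines of the reply that match it, lines (a string "A,B") keeps lines A to B, and quiet returns only ok. Input that does not fit is refused with a message, and nothing moves.
- ctrl.read_state(): the state, without advancing time (a new reading comes with each control period).
- ctrl.capture(name): name is "scene" or "top" or "wrist"; returns a dict with "pixels" (400x640x3 uint8, red, green, blue), "K" (3x3 intrinsics, pixels), "view" (4x4, takes a point from world to camera coordinates); the wrist camera has in their place "tool_from_camera" (4x4, takes a point from camera to tool coordinates, whose origin is the TCP and whose axes are the flange's). Camera axes: x right, y up, looking along -z (the intrinsics and any distortion apply to the point x, -y, -z); pixel columns grow to the right and rows downward; lengths in m; the calibration is good to about 2 mm. A picture is of the moment at which its call begins: read the wrist's pose just before it. There is no depth.
- ctrl.job_done(): hands the job in; it is judged then, once.
The state is a dict: "time_s": time; "joint_pos": joint angles; "joint_velocities": joint speeds; "joint_efforts": joint torques, N m; "eef_pos": TCP position; "ee_rot": TCP orientation; "contact_force": force on the tool from outside, world axes, zero at the start; "wrist_torque": the same for the moment, N m; "width": finger opening in m; "gripper_force": force on a finger pad.
Only numpy, scipy, OpenCV 4.12 (cv2) and the standard library are available. Lean on these libraries where they do the work, as an engineer would, in place of code of your own. Each camera call takes 0.05 s, during which the arm holds its last target. There are 200 camera calls.

TASK

Try the fit of the new double-lidded wooden box: pick up the two nested lids together by the inner lid's upright pull, lower them gently as a pair onto the open box until both lids are fully home, and let go of the pull. Then take the outer lid alone by its collar and draw it steadily straight up, leaving the inner lid seated in the box the whole time, and finish still holding the outer lid level in the gripper, well clear above the pull. Do not shove or tip the box or disturb the tools lying about.

Things in the scene. Friction and masses are not known exactly. Their poses are not given: they have to be found in the camera images.
- box: Open-topped box of pale wood with finger-jointed corners, loose, 0.7 kg, 96 (x) x 120 (y) x 70 mm (z). Origin: centre of its underside, z up. Walls 9 mm, rim rounded (radius 4.5 mm); opening 78 x 102 mm; an inner ledge all round, its top 56 mm above the underside, carries the inner lid; the rim carries the outer lid.
- outer_lid: Outer lid, pale wood, 0.26 kg, 115 (x) x 139 (y) mm: 8 mm plate (14 to 22 mm above origin) with a 14 mm skirt that goes outside the box walls, 2.5 mm play a side. Origin: centre of the skirt's lower edge. At the start it stands on the bench over the inner lid. Fully home on the rim its origin is 56 mm above the box's, axes parallel to the box's (either way round).
- inner_lid: Inner lid: pale wood panel 74 (x) x 98 (y) x 8 mm, 0.12 kg, with an upright pull in the middle. Origin: centre of the panel's underside. At the start it lies on the bench nested under the outer lid. Fully home on the ledge its origin is 56 mm above the box's, 2 mm play a side, either way round. Lowered as a pair, the outer lid meets the rim first, the inner lid then goes 6 mm further.
- pull_top (a point): Top centre of the inner lid's pull, 66 mm above that lid's origin, same axes. Pull: 18 (x) x 36 (y) mm, 58 mm tall above the panel, top half-round (radius 9 mm); it stands up through the outer lid's slot, 26 mm out of the collar; grip it there across x. Lifted by it, the inner lid rises 6 mm, then carries the outer lid, whose origin is then 6 mm below its own.
- collar_top (a point): Centre of the top plane of the outer lid's collar, on the slot's axis, 40 mm above that lid's origin, same axes. Collar: 42 (x) x 60 (y) mm, 18 mm high above the plate, round the slot of 22 (x) x 40 (y) mm that lets the inner lid's pull through with 2 mm play a side. Grip the collar across its 42 mm (x); the pull then stands 26 mm out of it between the fingers.
- pencil: Bystander, not to be disturbed: flat red carpenter's pencil, 17x171x8 mm, long axis y; origin at the centre of its underside
- sanding_block: Bystander, not to be disturbed: cork sanding block, 64x112x37 mm; origin at the centre of its underside
- block_plane: Bystander, not to be disturbed: iron block plane, 48x160x56 mm; origin at the centre of its underside
- offcut_block: Bystander, not to be disturbed: plain solid wood offcut without knob or opening, 65x90x42 mm; origin at the centre of its underside
- wedge: Bystander, not to be disturbed: small wooden wedge, 28x110x18 mm; origin at the centre of its underside
- cutter_bare: Bystander, not to be disturbed: grey steel cutter block, 72x75x26 mm; origin at the centre of its underside
- try_square: Bystander, not to be disturbed: try square with dark stock and steel blade, 225x120x17 mm; origin at the centre of its underside
- chisel_narrow: Bystander, not to be disturbed: narrow chisel, 29x275x30 mm; origin at the centre of its underside

How it is judged:
On the way, in this order (a step that is already met when the one before it is completed fails the run):
1. both lids are off the bench together, nested, lifted by the pull (height (world z) of outer_lid above 0.03 m and z of inner_lid in the frame of outer_lid between -0.002 and 0.011 m and horizontal distance between inner_lid and outer_lid below 0.006 m and contact force between the fingers and inner_lid above 0.5 N), for 0.2 s.
2. both lids are fully home on the box and the pull is let go (z of inner_lid in the frame of box between 0.05 and 0.0585 m and horizontal distance between inner_lid and box below 0.005 m and angle between the y axis of inner_lid and the y axis of box, either way round below 0.07 rad and angle between each of inner_lid, outer_lid's own z axis and vertical below 0.05 rad and z of outer_lid in the frame of box between 0.05 and 0.0585 m and horizontal distance between outer_lid and box below 0.006 m and angle between the y axis of outer_lid and the y axis of box, either way round below 0.09 rad and contact force between the fingers and inner_lid below 0.1 N), for 0.2 s.
3. the outer lid has left the rim by 6 to 26 mm and the inner lid is still home (z of outer_lid in the frame of box between 0.062 and 0.082 m and horizontal distance between outer_lid and box below 0.012 m and z of inner_lid in the frame of box between 0.05 and 0.0585 m and horizontal distance between inner_lid and box below 0.005 m and angle between the y axis of inner_lid and the y axis of box, either way round below 0.07 rad and angle between inner_lid's own z axis and vertical below 0.05 rad), for 0.03 s.
4. the outer lid is passing the top of the pull and the inner lid is still home (z of outer_lid in the frame of box between 0.096 and 0.124 m and horizontal distance between outer_lid and box below 0.03 m and z of inner_lid in the frame of box between 0.05 and 0.0585 m and horizontal distance between inner_lid and box below 0.005 m and angle between the y axis of inner_lid and the y axis of box, either way round below 0.07 rad and angle between inner_lid's own z axis and vertical below 0.05 rad), for 0.03 s.
At the end, for the whole second after the job is handed in: The gripper holds the outer lid still, level within 10 degrees, touching nothing else, its lower edge over 140 mm above the bench (18 mm above the pull); the inner lid is untouched and home: origin 56 mm above the box's within 2.5 mm, centred within 5 mm, parallel within 4 degrees; the box upright (height (world z) of outer_lid above 0.14 m and angle between outer_lid's own z axis and vertical below 0.17 rad and linear speed of outer_lid below 0.05 m/s and contact force between the fingers and outer_lid above 0.5 N and contact force between outer_lid and box below 0.05 N and contact force between each of outer_lid, the arm and inner_lid below 0.05 N and z of inner_lid in the frame of box between 0.05 and 0.0585 m and horizontal distance between inner_lid and box below 0.005 m and angle between the y axis of inner_lid and the y axis of box, either way round below 0.07 rad and angle between inner_lid's own z axis and vertical below 0.05 rad and angle between box's own z axis and vertical below 0.03 rad and height (world z) of box below 0.005 m); the arm keeps its last pose, push and grip.
It fails at once if the box is tipped or shoved more than 25 mm (angle between box's own z axis and vertical above 0.15 rad or distance of box from where it was at the start of the episode above 0.025 m).
It fails at once if a lid is tipped over 35 degrees (angle between any of inner_lid, outer_lid's own z axis and vertical above 0.6 rad).
It fails at once if the outer lid slams on or is jerked off the rim (faster than 0.3 m/s within 15 mm of its seat) (z of outer_lid in the frame of box between 0.05 and 0.071 m and horizontal distance between outer_lid and box below 0.015 m and linear speed of outer_lid above 0.3 m/s).
It fails at once if a tool lying about is moved more than 25 mm (distance of any of pencil, sanding_block, block_plane, offcut_block, wedge, cutter_bare, try_square, chisel_narrow from where it was at the start of the episode above 0.025 m).
It also fails if it takes over 58 s, if anything falls off the work surface, if the arm or the gripper's body presses on something with over 40 N, if the wrist force passes 120 N, or if a joint passes its speed limit or range.

## Working session

There is one attempt and no reset: what is moved stays moved. The work goes in short steps, Python scripts to look and compute and a tool call to move; the robot and the scene stay as the last step left them, time stands still between calls to the robot, and variables do not carry over. Pictures are saved under pics/ and viewed, at most 13 in all, crops included, and the job is handed in when it is done.

```bash
mkdir -p pics; cat > h.py <<'E'
import numpy as np, cv2
from rig import ctrl
from scipy.spatial.transform import Rotation as R
def ray(c,u,v,view=None):
    V=np.array(c["view"]) if view is None else view
    K=np.array(c["K"]); d=np.array([(u-K[0,2])/K[0,0],-(v-K[1,2])/K[1,1],-1.])
    Rw=V[:3,:3]; o=-Rw.T@V[:3,3]; return o,Rw.T@d
def atz(c,u,v,z,view=None):
    o,d=ray(c,u,v,view); return o+d*(z-o[2])/d[2]
def proj(c,p,view=None):
    V=np.array(c["view"]) if view is None else view
    K=np.array(c["K"]); q=V[:3,:3]@np.array(p)+V[:3,3]; return K[0,2]+K[0,0]*q[0]/-q[2],K[1,2]+K[1,1]*-q[1]/-q[2]
def wview(c,s):
    T=np.eye(4); q=s["ee_rot"]; T[:3,:3]=R.from_quat([q[1],q[2],q[3],q[0]]).as_matrix(); T[:3,3]=s["eef_pos"]
    return np.linalg.inv(T@np.array(c["tool_from_camera"]))
def save(c,n): cv2.imwrite("pics/"+n,cv2.cvtColor(c["pixels"],cv2.COLOR_RGB2BGR))
E
python3 - <<'E'
from h import *
import pickle
s=ctrl.read_state(); print({k:np.round(v,3) for k,v in s.items()})
for n in("top","scene"):
    c=ctrl.capture(n); save(c,n+".png"); pickle.dump(c,open(n+".pkl","wb")); print(c.keys(),c["K"])
E
```

```text
{'time_s': np.float64(0.0), 'joint_pos': array([ 1.249,  0.412, -0.013,  1.597,  0.006,  1.134, -0.082]), 'joint_velocities': array([-0.002,  0.   ,  0.001,  0.001,  0.002,  0.002, -0.001]), 'joint_efforts': array([-2.0000e-03, -5.8796e+01,  6.4100e-01, -2.9108e+01, -5.4000e-02,
        1.8000e-02,  0.0000e+00]), 'eef_pos': array([ 0.157, -0.604,  0.222]), 'ee_rot': array([-0.001,  0.992,  0.127, -0.   ]), 'contact_force': array([0.455, 0.123, 0.439]), 'wrist_torque': array([-0.001,  0.006,  0.082]), 'gripper_force': np.float64(0.0), 'width': np.float64(0.088)}
dict_keys(['pixels', 'K', 'view']) [[428.28926249   0.         312.07284576]
 [  0.         428.28926249 203.68610639]
 [  0.           0.           1.        ]]
dict_keys(['pixels', 'K', 'view']) [[453.74053374   0.         316.11260181]
 [  0.         453.74053374 202.3653945 ]
 [  0.           0.           1.        ]]
```

View pics/top.png

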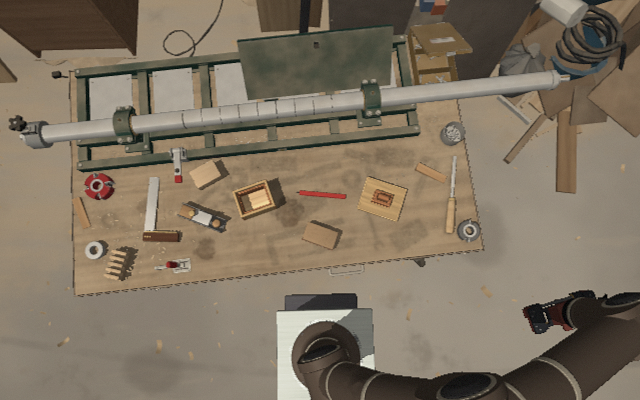

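View pics/scene.png

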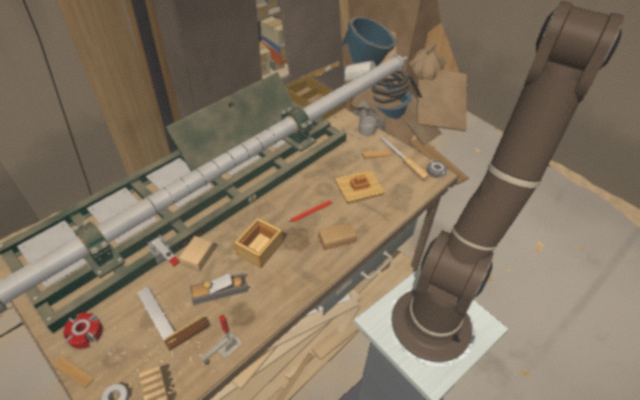

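The top view shows the box at about (255,199) and the lids at about (383,198). The pencil lies between them, and the lathe-like frame stands behind. I'll enlarge both.

```bash
python3 - <<'E'
import pickle,cv2,numpy as np
from h import *
c=pickle.load(open("top.pkl","rb")); p=c["pixels"][:,:,::-1]
a=p[170:230,225:290]; b=p[170:230,350:415]
cv2.imwrite("pics/crop.png",cv2.resize(np.hstack([a,b]),None,fx=6,fy=6,interpolation=cv2.INTER_CUBIC))
print(atz(c,255,199,.07),atz(c,383,198,.03), np.round(c["view"],3))
E
```

```text
[0.51598223 0.22099512 0.07      ] [ 0.51595231 -0.20893791  0.03      ] [[-0.024 -1.    -0.002  0.045]
 [ 0.986 -0.024  0.163 -0.5  ]
 [-0.163  0.002  0.987 -1.402]
 [ 0.     0.     0.     1.   ]]
```

View pics/crop.png

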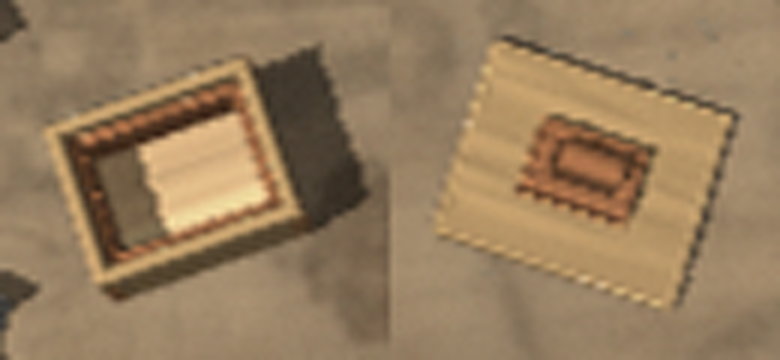

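The crop shows the rim corners at (47,130), (248,60), (302,215) and (100,283). The plate corners are at (500,38), (738,115), (678,305) and (438,232).

```bash
python3 - <<'E'
import pickle
from h import *
c=pickle.load(open("top.pkl","rb"))
def m(pts,off,z):
    P=np.array([atz(c,(U+.5)/6-.5+off,(V+.5)/6-.5+170,z) for U,V in pts])
    e=[np.linalg.norm(P[i]-P[(i+1)%4]) for i in range(4)]
    a=P[0]-P[1]+P[3]-P[2]; b=P[0]+P[1]-P[2]-P[3]
    print(P.mean(0),np.round(e,4),"yaw from y:",np.arctan2(-a[0],a[1]),"from x:",np.arctan2(b[1],b[0]))
m([(47,130),(248,60),(302,215),(100,283)],225,.068)
m([(500,38),(738,115),(678,305),(438,232)],285,.022)
E
```

```text
[0.51923217 0.22576594 0.068     ] [0.1175 0.0927 0.1165 0.0911] yaw from y: 0.3126175870530028 from x: 0.3252458002122079
[ 0.51661972 -0.20905446  0.022     ] [0.1425 0.1158 0.1412 0.1189] yaw from y: -0.33577198557124904 from x: -0.3513461738034463
```

```bash
cat >> h.py <<'E'
def go(x,y,z,yaw):
    "tool-axis delta to TCP (x,y,z), pointing down, tool y along world heading yaw (mod pi)"
    s=ctrl.read_state(); q=s["ee_rot"]; A=R.from_quat([q[1],q[2],q[3],q[0]])
    for f in(0,np.pi):
        ty=np.array([np.cos(yaw+f),np.sin(yaw+f),0]); tz=np.array([0,0,-1.]); B=R.from_matrix(np.c_[np.cross(ty,tz),ty,tz])
        print("d",np.round(A.inv().apply(np.array([x,y,z])-s["eef_pos"]),4),"rot",np.round((A.inv()*B).as_rotvec(),4))
    print("J",np.round(s["joint_pos"],2),"tcp",np.round(s["eef_pos"],4),"t",s["time_s"])
E
python3 -c "
from h import *
go(.517,-.209,.25,-.343)"
```

```text
d [ 0.448  -0.2925 -0.0277] rot [-1.40e-03 -6.00e-04 -9.74e-01]
d [ 0.448  -0.2925 -0.0277] rot [-7.0000e-04  1.6000e-03  2.1676e+00]
J [ 1.25  0.41 -0.01  1.6   0.01  1.13 -0.08] tcp [ 0.1568 -0.6046  0.2219] t 0.1
```

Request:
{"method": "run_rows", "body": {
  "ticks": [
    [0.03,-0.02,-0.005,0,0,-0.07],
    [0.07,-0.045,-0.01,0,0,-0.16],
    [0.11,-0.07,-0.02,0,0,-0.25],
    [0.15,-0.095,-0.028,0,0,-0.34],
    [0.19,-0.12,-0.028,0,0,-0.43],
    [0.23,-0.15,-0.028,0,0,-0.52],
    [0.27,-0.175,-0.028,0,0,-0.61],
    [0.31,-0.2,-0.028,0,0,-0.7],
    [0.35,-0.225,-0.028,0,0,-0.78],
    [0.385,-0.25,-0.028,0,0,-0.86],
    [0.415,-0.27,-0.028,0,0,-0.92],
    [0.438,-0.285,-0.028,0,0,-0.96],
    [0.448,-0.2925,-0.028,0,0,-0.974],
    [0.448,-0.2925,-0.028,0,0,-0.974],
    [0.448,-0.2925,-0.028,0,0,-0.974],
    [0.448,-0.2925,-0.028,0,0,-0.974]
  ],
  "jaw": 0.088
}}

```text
refused: ticks[0]: [0.03, -0.02, -0.005, 0, 0, -0.07] is too long (schema: maxItems 2). Nothing was moved.
```

The error is about the shape of the input: rows with the three-number parts in brackets of their own. Fixing that and sending the same move.

Request:
{"method": "run_rows", "body": {
  "ticks": [
    [[0.03,-0.02,-0.005],[0,0,-0.07]],
    [[0.07,-0.045,-0.01],[0,0,-0.16]],
    [[0.11,-0.07,-0.02],[0,0,-0.25]],
    [[0.15,-0.095,-0.028],[0,0,-0.34]],
    [[0.19,-0.12,-0.028],[0,0,-0.43]],
    [[0.23,-0.15,-0.028],[0,0,-0.52]],
    [[0.27,-0.175,-0.028],[0,0,-0.61]],
    [[0.31,-0.2,-0.028],[0,0,-0.7]],
    [[0.35,-0.225,-0.028],[0,0,-0.78]],
    [[0.385,-0.25,-0.028],[0,0,-0.86]],
    [[0.415,-0.27,-0.028],[0,0,-0.92]],
    [[0.438,-0.285,-0.028],[0,0,-0.96]],
    [[0.448,-0.2925,-0.028],[0,0,-0.974]],
    [[0.448,-0.2925,-0.028],[0,0,-0.974]],
    [[0.448,-0.2925,-0.028],[0,0,-0.974]],
    [[0.448,-0.2925,-0.028],[0,0,-0.974]]
  ],
  "jaw": 0.088
}}

```text
time_s: 1.7
eef_pos: [0.516, -0.2112, 0.2505]
ee_rot: [0.0, 0.818, 0.575, -0.001]
contact_force: [-0.2, 0.1, -0.7]
width: 0.0877
gripper_force: 0.0
```

```bash
python3 - <<'E'
from h import *
import pickle
s=ctrl.read_state(); c=ctrl.capture("wrist"); pickle.dump((s,c),open("w1.pkl","wb")); save(c,"w1.png")
print(np.round(c["tool_from_camera"],3))
go(.517,-.209,.25,-.343)
E
```

```text
[[ 0.001  0.957  0.291  0.08 ]
 [ 1.    -0.001 -0.     0.   ]
 [ 0.     0.291 -0.957 -0.16 ]
 [ 0.     0.     0.     1.   ]]
d [0.0023 0.0001 0.0006] rot [-0.0002  0.0008 -0.003 ]
d [0.0023 0.0001 0.0006] rot [1.3000e-03 4.0000e-04 3.1385e+00]
J [ 0.64  0.31 -0.43  1.7   0.14  1.16 -0.17] tcp [ 0.5161 -0.2111  0.2506] t 1.75
```

View pics/w1.png

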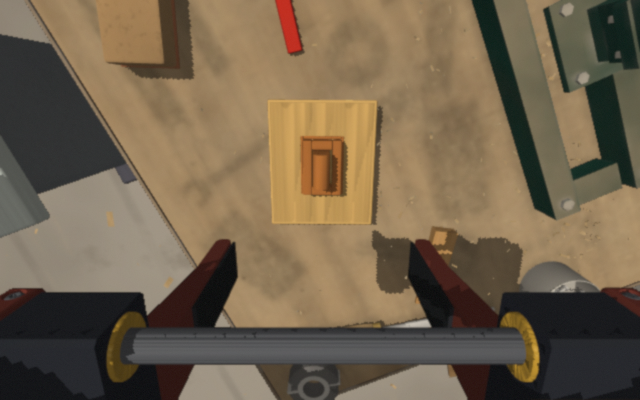

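The wrist view shows the plate corners at about (268,101), (377,100), (375,224) and (272,224). The collar is at about (301–344, 137–195).

```bash
python3 - <<'E'
from h import *
import pickle
s,c=pickle.load(open("w1.pkl","rb")); V=wview(c,s)
P=np.array([atz(c,u,v,.022,V) for u,v in[(268,101),(377,100),(375.5,224),(272,224)]])
print(P.mean(0),[np.linalg.norm(P[i]-P[i-1]).round(4) for i in range(4)])
for a,b in((0,1),(3,2)): d=P[b]-P[a]; print("x yaw",np.arctan2(d[1],d[0]))
for a,b in((1,2),(0,3)): d=P[a]-P[b]; print("y yaw",np.arctan2(-d[0],d[1]))
Q=np.array([atz(c,u,v,.04,V) for u,v in[(301,137),(344,137),(344,195),(302,194)]]); print("collar",Q.mean(0),[np.linalg.norm(Q[i]-Q[i-1]).round(4) for i in range(4)])
p=c["pixels"][90:240,250:400,::-1]
cv2.imwrite("pics/c2.png",cv2.resize(p,None,fx=4,fy=4,interpolation=cv2.INTER_CUBIC))
E
```

```text
[ 0.51825493 -0.20851842  0.022     ] [np.float64(0.1401), np.float64(0.1164), np.float64(0.1412), np.float64(0.1226)]
x yaw -0.33638538942186846
x yaw -0.3450100879019664
y yaw -0.3122783099811496
y yaw -0.35680034155834917
collar [ 0.51867668 -0.20604931  0.04      ] [np.float64(0.0621), np.float64(0.0451), np.float64(0.0633), np.float64(0.0463)]
```

View pics/c2.png

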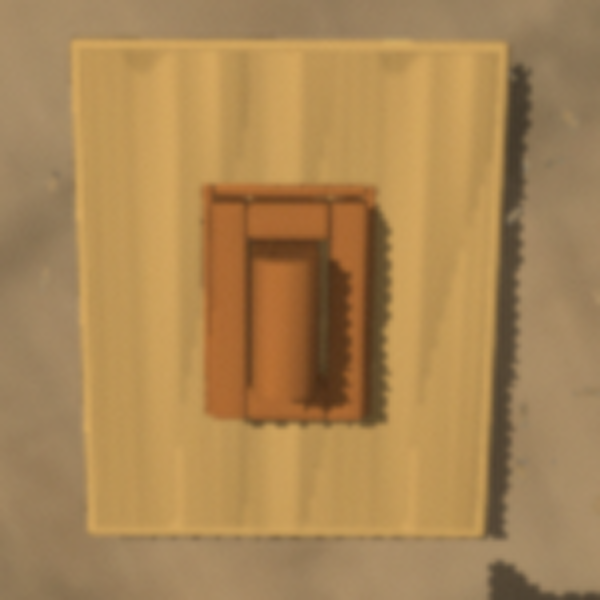

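The crop shows plate corners at (72,42), (508,42), (487,533) and (90,533). The collar's top plane is at about (207,200), (371,200), (363,420) and (207,418).

```bash
python3 - <<'E'
from h import *
import pickle
s,c=pickle.load(open("w1.pkl","rb")); V=wview(c,s)
def m(pts,z):
    P=np.array([atz(c,u/4+249.6,v/4+89.6,z,V) for u,v in pts])
    print(P.mean(0),[np.linalg.norm(P[i]-P[i-1]).round(4) for i in range(4)])
    a=P[1]-P[0]+P[2]-P[3]; b=P[0]-P[3]+P[1]-P[2]; print("yaws",np.arctan2(a[1],a[0]),np.arctan2(-b[0],b[1]))
    return P
m([(72,42),(508,42),(487,533),(90,533)],.022)
m([(207,200),(371,200),(363,420),(207,418)],.04)
m([(252,258),(318,258),(312,404),(254,402)],.06)
go(.5178,-.2082,.16,-.342)
print(proj(c,[.5178,-.2082,.04],V))
E
```

```text
[ 0.51725179 -0.20716843  0.022     ] [np.float64(0.1396), np.float64(0.1163), np.float64(0.1396), np.float64(0.1175)]
yaws -0.34510656249952637 -0.348663555055126
[ 0.51681046 -0.20672452  0.04      ] [np.float64(0.0595), np.float64(0.0431), np.float64(0.0601), np.float64(0.0429)]
yaws -0.3517518057090338 -0.36402195203161225
[ 0.51581363 -0.20745597  0.06      ] [np.float64(0.0375), np.float64(0.0166), np.float64(0.0381), np.float64(0.0151)]
yaws -0.36207255010762296 -0.36021758763766454
d [0.0034 0.0006 0.0906] rot [-0.0002  0.0008 -0.004 ]
d [0.0034 0.0006 0.0906] rot [1.3000e-03 4.0000e-04 3.1375e+00]
J [ 0.64  0.31 -0.43  1.7   0.14  1.16 -0.17] tcp [ 0.5161 -0.2111  0.2506] t 1.75
(np.float64(322.6692139124592), np.float64(168.5732929413484))
```

```bash
python3 -c "
from h import *
go(.5165,-.207,.10,-.35)"
```

```text
d [ 0.0041 -0.001   0.1506] rot [-0.0002  0.0008  0.004 ]
d [ 0.0041 -0.001   0.1506] rot [-1.3000e-03 -4.0000e-04 -3.1376e+00]
J [ 0.64  0.31 -0.43  1.7   0.14  1.16 -0.17] tcp [ 0.5161 -0.2111  0.2506] t 1.75
```

Request:
{"method": "run_rows", "body": {
  "ticks": [
    [[0.001,0,0.03],[0,0,0.004]],
    [[0.003,0,0.07],[0,0,0.004]],
    [[0.004,0,0.11],[0,0,0.004]],
    [[0.004,0,0.14],[0,0,0.004]],
    [[0.004,0,0.15],[0,0,0.004]],
    [[0.004,0,0.15],[0,0,0.004]],
    [[0.004,0,0.15],[0,0,0.004]],
    [[0.004,0,0.15],[0,0,0.004]]
  ],
  "jaw": 0.088
}}

```text
time_s: 2.55
eef_pos: [0.5196, -0.2062, 0.1025]
ee_rot: [0.001, 0.819, 0.574, 0.001]
contact_force: [-0.2, -0.4, -0.1]
width: 0.0877
gripper_force: 0.0
```

```bash
python3 -c "
from h import *
go(.5165,-.207,.044,-.35)"
```

```text
d [-0.0018 -0.0028  0.0585] rot [0.003  0.0002 0.0025]
d [-0.0018 -0.0028  0.0585] rot [-3.0000e-04  4.7000e-03 -3.1391e+00]
J [ 0.6   0.47 -0.4   1.86  0.24  0.86 -0.27] tcp [ 0.5196 -0.2062  0.1025] t 2.55
```

Request:
{"method": "run_rows", "body": {
  "ticks": [
    [[-0.001,-0.001,0.015],[0,0,0.002]],
    [[-0.002,-0.002,0.03],[0,0,0.002]],
    [[-0.002,-0.0025,0.045],[0,0,0.002]],
    [[-0.002,-0.0025,0.052],[0,0,0.002]],
    [[-0.002,-0.0025,0.0545],[0,0,0.002]],
    [[-0.002,-0.0025,0.0545],[0,0,0.002]],
    [[-0.002,-0.0025,0.0545],[0,0,0.002]]
  ],
  "jaw": 0.088
}}

```text
time_s: 3.25
eef_pos: [0.516, -0.2068, 0.047]
ee_rot: [0.001, 0.819, 0.574, 0.0]
contact_force: [-0.7, 0.6, 0.3]
width: 0.0879
gripper_force: 0.0
```

```bash
python3 -c "
from h import *
go(.5165,-.207,.044,-.35)"
```

```text
d [-0.0001  0.0005  0.003 ] rot [0.0013 0.0001 0.001 ]
d [-0.0001  0.0005  0.003 ] rot [-1.0000e-04  2.1000e-03 -3.1406e+00]
J [ 0.58  0.54 -0.37  1.91  0.28  0.74 -0.3 ] tcp [ 0.516  -0.2068  0.047 ] t 3.25
```

Good. I'll go down the last 2.5 mm and close.

Request:
{"method": "run_rows", "body": {
  "ticks": [
    [[0,0.0004,0.0025],[0,0,0]],
    [[0,0.0004,0.0025],[0,0,0]],
    [[0,0.0004,0.0025],[0,0,0]]
  ]
}}

```text
time_s: 3.55
eef_pos: [0.5159, -0.2068, 0.0438]
ee_rot: [0.0, 0.819, 0.574, 0.0]
contact_force: [0.2, -0.1, 0.2]
width: 0.0881
gripper_force: 0.0
```

Request:
{"method": "run_rows", "body": {
  "ticks": [
    [[0,0,0],[0,0,0]],
    [[0,0,0],[0,0,0]],
    [[0,0,0],[0,0,0]],
    [[0,0,0],[0,0,0]],
    [[0,0,0],[0,0,0]],
    [[0,0,0],[0,0,0]],
    [[0,0,0],[0,0,0]],
    [[0,0,0],[0,0,0]],
    [[0,0,0],[0,0,0]],
    [[0,0,0],[0,0,0]]
  ],
  "jaw": 0.008,
  "grip_force": 30
}}

```text
time_s: 4.55
eef_pos: [0.5158, -0.2068, 0.0436]
ee_rot: [0.0, 0.819, 0.574, 0.0]
contact_force: [0.4, -0.2, -0.1]
width: 0.0177
gripper_force: 30.0
```

Request:
{"method": "run_rows", "body": {
  "ticks": [
    [[0,0,-0.003],[0,0,0]],
    [[0,0,-0.006],[0,0,0]],
    [[0,0,-0.01],[0,0,0]],
    [[0,0,-0.018],[0,0,0]],
    [[0,0,-0.03],[0,0,0]],
    [[0,0,-0.045],[0,0,0]],
    [[0,0,-0.065],[0,0,0]],
    [[0,0,-0.085],[0,0,0]],
    [[0,0,-0.105],[0,0,0]],
    [[0,0,-0.12],[0,0,0]],
    [[0,0,-0.13],[0,0,0]],
    [[0,0,-0.13],[0,0,0]],
    [[0,0,-0.13],[0,0,0]]
  ]
}}

```text
time_s: 5.85
eef_pos: [0.5155, -0.2068, 0.1736]
ee_rot: [0.0, 0.819, 0.574, -0.0]
contact_force: [-0.4, -0.3, -4.2]
width: 0.0177
gripper_force: 30.0
```

```bash
python3 - <<'E'
from h import *
import pickle
s=ctrl.read_state(); c=ctrl.capture("wrist"); pickle.dump((s,c),open("w2.pkl","wb")); save(c,"w2.png")
go(.519,.225,.175,.32)
E
```

```text
d [ 0.4069 -0.1441 -0.0018] rot [-1.00e-03 -2.00e-04 -6.69e-01]
d [ 0.4069 -0.1441 -0.0018] rot [-3.0000e-04  1.3000e-03  2.4726e+00]
J [ 0.63  0.38 -0.43  1.8   0.18  1.   -0.22] tcp [ 0.5153 -0.2067  0.1731] t 5.9
```

View pics/w2.png

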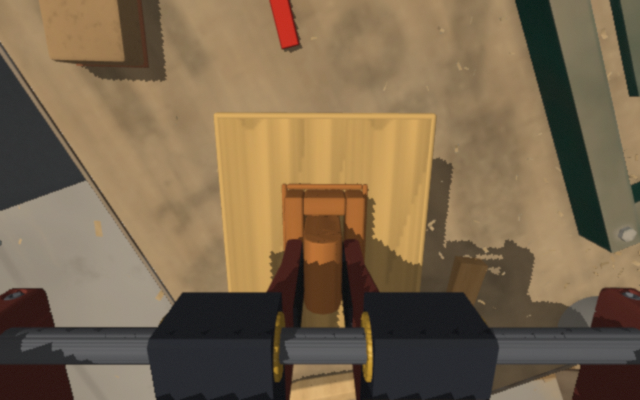

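Both lids are lifted level: the outer lid's plate is symmetric about the fingers and the wrist carries 4 N. Next I'll move to a viewpoint just short of the box.

```bash
python3 -c "
from h import *
go(.535,.095,.175,.32)"
```

```text
d [ 0.2902 -0.0846 -0.0018] rot [-1.00e-03 -2.00e-04 -6.69e-01]
d [ 0.2902 -0.0846 -0.0018] rot [-3.0000e-04  1.3000e-03  2.4726e+00]
J [ 0.63  0.38 -0.43  1.8   0.18  1.   -0.22] tcp [ 0.5153 -0.2067  0.1731] t 5.9
```

Request:
{"method": "run_rows", "body": {
  "ticks": [
    [[0.01,-0.003,0],[0,0,-0.02]],
    [[0.03,-0.009,0],[0,0,-0.06]],
    [[0.055,-0.016,0],[0,0,-0.12]],
    [[0.08,-0.023,0],[0,0,-0.18]],
    [[0.105,-0.031,0],[0,0,-0.24]],
    [[0.13,-0.038,0],[0,0,-0.3]],
    [[0.155,-0.045,0],[0,0,-0.36]],
    [[0.18,-0.053,0],[0,0,-0.42]],
    [[0.205,-0.06,0],[0,0,-0.48]],
    [[0.23,-0.067,0],[0,0,-0.54]],
    [[0.255,-0.075,0],[0,0,-0.6]],
    [[0.275,-0.08,0],[0,0,-0.64]],
    [[0.286,-0.084,0],[0,0,-0.66]],
    [[0.29,-0.085,0],[0,0,-0.669]],
    [[0.29,-0.085,0],[0,0,-0.669]],
    [[0.29,-0.085,0],[0,0,-0.669]],
    [[0.29,-0.085,0],[0,0,-0.669]]
  ]
}}

```text
time_s: 7.6
eef_pos: [0.5351, 0.0936, 0.1735]
ee_rot: [0.0, 0.586, 0.81, -0.0]
contact_force: [0.1, -0.6, -3.8]
width: 0.0177
gripper_force: 30.0
```

```bash
python3 - <<'E'
from h import *
import pickle
s=ctrl.read_state(); c=ctrl.capture("wrist"); pickle.dump((s,c),open("w3.pkl","wb")); save(c,"w3.png")
go(.519,.225,.175,.32)
E
```

```text
d [ 0.1298  0.0257 -0.0015] rot [-0.0002  0.0005 -0.0018]
d [ 0.1298  0.0257 -0.0015] rot [8.0000e-04 3.0000e-04 3.1398e+00]
J [ 0.25  0.4  -0.66  1.82  0.29  1.02 -0.2 ] tcp [0.5352 0.0937 0.1736] t 7.65
```

View pics/w3.png

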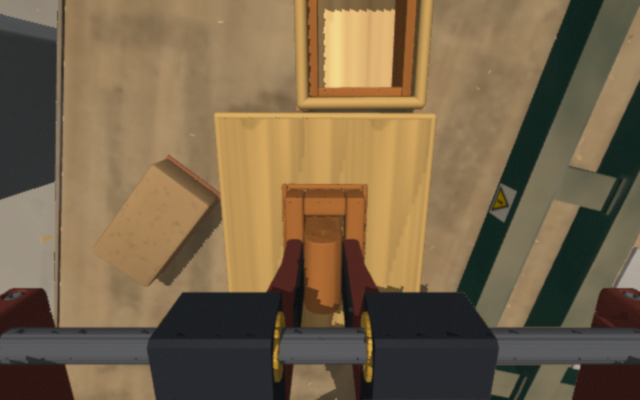

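The near rim edge is at about (297–427, 95–109) and the far edge is cut off. I'll back up for a full view.

Request:
{"method": "run_rows", "body": {
  "ticks": [
    [[-0.02,0.01,0],[0,0,0]],
    [[-0.05,0.02,0],[0,0,0]],
    [[-0.07,0.025,0],[0,0,0]],
    [[-0.075,0.025,0],[0,0,0]],
    [[-0.075,0.025,0],[0,0,0]],
    [[-0.075,0.025,0],[0,0,0]],
    [[-0.075,0.025,0],[0,0,0]],
    [[-0.075,0.025,0],[0,0,0]]
  ]
}}

```text
time_s: 8.45
eef_pos: [0.5821, 0.0325, 0.1739]
ee_rot: [0.0, 0.585, 0.811, 0.0]
contact_force: [-0.0, -0.3, -3.3]
width: 0.018
gripper_force: 30.0
```

```bash
python3 - <<'E'
from h import *
import pickle
s=ctrl.read_state(); c=ctrl.capture("wrist"); pickle.dump((s,c),open("w4.pkl","wb"))
V=wview(c,s); u,v=proj(c,[.519,.225,.07],V); print(u,v,s["eef_pos"])
u0=int(np.clip(u-85,0,440)); v0=0; print(u0)
p=c["pixels"][0:140,u0:u0+190,::-1]
cv2.imwrite("pics/c4.png",cv2.resize(p,None,fx=4,fy=4,interpolation=cv2.INTER_CUBIC))
E
```

```text
324.2182326959321 -112.86680715485781 [0.58207272 0.03251264 0.17387256]
239
```

View pics/c4.png

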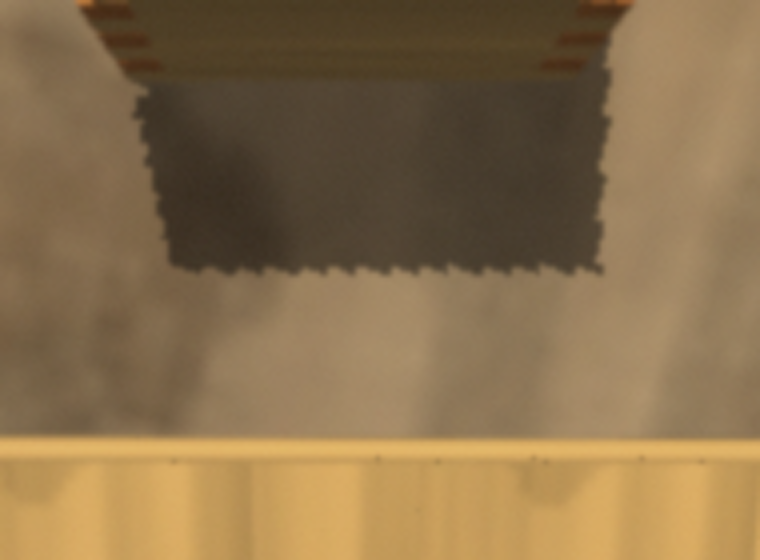

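This was the wrong direction: only the box's near side shows, at the top edge. The box needs to be seen from higher up, so I'll compute that pose.

```bash
python3 - <<'E'
from h import *
import pickle
s,c=pickle.load(open("w4.pkl","rb"))
tx=np.array([-.315,.949,0])
for z in(.30,.33,.36):
  for k in(.1,.13,.16):
    s2=dict(s); p=np.array([.519,.225,z])-k*tx; p[2]=z; s2["eef_pos"]=p; V=wview(c,s2)
    print(z,k,[tuple(np.round(proj(c,np.array([.519,.225,.07])+f*.06*tx,V))) for f in(-1,1)])
p=np.array([.519,.225])-.13*tx[:2]; go(p[0],p[1],.33,.32)
E
```

```text
0.3 0.1 [(np.float64(322.0), np.float64(132.0)), (np.float64(323.0), np.float64(11.0))]
0.3 0.13 [(np.float64(323.0), np.float64(104.0)), (np.float64(323.0), np.float64(-24.0))]
0.3 0.16 [(np.float64(323.0), np.float64(74.0)), (np.float64(323.0), np.float64(-60.0))]
0.33 0.1 [(np.float64(322.0), np.float64(130.0)), (np.float64(323.0), np.float64(17.0))]
0.33 0.13 [(np.float64(323.0), np.float64(103.0)), (np.float64(323.0), np.float64(-14.0))]
0.33 0.16 [(np.float64(323.0), np.float64(76.0)), (np.float64(323.0), np.float64(-47.0))]
0.36 0.1 [(np.float64(322.0), np.float64(127.0)), (np.float64(323.0), np.float64(23.0))]
0.36 0.13 [(np.float64(322.0), np.float64(103.0)), (np.float64(323.0), np.float64(-7.0))]
0.36 0.16 [(np.float64(323.0), np.float64(77.0)), (np.float64(323.0), np.float64(-37.0))]
d [ 0.0728  0.0009 -0.1562] rot [0.0002 0.     0.0012]
d [ 0.0728  0.0009 -0.1562] rot [-0.0000e+00  2.0000e-04 -3.1404e+00]
J [ 0.33  0.46 -0.63  1.73  0.31  1.05 -0.08] tcp [0.5821 0.0323 0.1738] t 8.5
```

Request:
{"method": "run_rows", "body": {
  "ticks": [
    [[0.01,0,-0.02],[0,0,0]],
    [[0.02,0,-0.05],[0,0,0]],
    [[0.04,0,-0.09],[0,0,0]],
    [[0.06,0,-0.13],[0,0,0]],
    [[0.075,0,-0.16],[0,0,0]],
    [[0.08,0,-0.18],[0,0,0]],
    [[0.081,0,-0.186],[0,0,0]],
    [[0.081,0,-0.186],[0,0,0]],
    [[0.081,0,-0.186],[0,0,0]],
    [[0.081,0,-0.186],[0,0,0]],
    [[0.081,0,-0.186],[0,0,0]],
    [[0.081,0,-0.186],[0,0,0]]
  ]
}}

```text
time_s: 9.7
eef_pos: [0.5569, 0.108, 0.3589]
ee_rot: [-0.0, 0.586, 0.811, -0.0]
contact_force: [0.1, -0.9, -3.9]
width: 0.018
gripper_force: 30.0
```

```bash
python3 - <<'E'
from h import *
import pickle
s=ctrl.read_state(); c=ctrl.capture("wrist"); pickle.dump((s,c),open("w5.pkl","wb"))
V=wview(c,s); print(proj(c,[.519,.225,.07],V),s["eef_pos"])
p=c["pixels"][0:120,245:405,::-1]
cv2.imwrite("pics/c5.png",cv2.resize(p,None,fx=5,fy=5,interpolation=cv2.INTER_CUBIC))
E
```

```text
(np.float64(323.49384938162257), np.float64(56.78509759639354)) [0.556855   0.10803513 0.35891146]
```

View pics/c5.png

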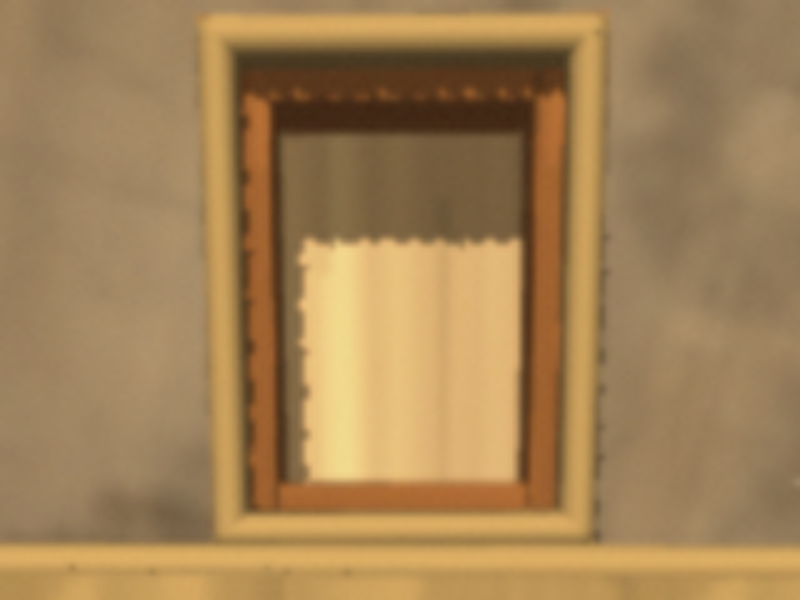

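The full rim is visible: outer corners at (202,14), (606,14), (594,540) and (216,540), and inner corners at (237,50), (567,50), (561,514) and (245,514).

```bash
python3 - <<'E'
from h import *
import pickle
s,c=pickle.load(open("w5.pkl","rb")); V=wview(c,s)
def m(pts,z):
    P=np.array([atz(c,(u+.5)/5-.5+245,(v+.5)/5-.5,z,V) for u,v in pts])
    print(P.mean(0),[np.linalg.norm(P[i]-P[i-1]).round(4) for i in range(4)])
    a=P[1]-P[0]+P[2]-P[3]; b=P[0]-P[3]+P[1]-P[2]; print("yaws",np.arctan2(a[1],a[0]),np.arctan2(-b[0],b[1]))
m([(202,14),(606,14),(594,540),(216,540)],.067)
m([(237,50),(567,50),(561,514),(245,514)],.067)
# crest midlines
m([(219.5,32),(586.5,32),(577.5,527),(230.5,527)],.07)
# lid in hand, tool frame
s,c=pickle.load(open("w2.pkl","rb")); T=np.array(c["tool_from_camera"]); Vt=np.linalg.inv(T)
for u,v,z in[(215,114,-(-.0276)),(435,114,.0276),(283,190,.0096),(367,190,.0096)]: print("tool",np.round(atz(c,u,v,z,Vt),4))
E
```

```text
[0.52131714 0.22566967 0.067     ] [np.float64(0.1171), np.float64(0.093), np.float64(0.1171), np.float64(0.0944)]
yaws 0.320439624489214 0.32517826070574096
[0.52105002 0.22496008 0.067     ] [np.float64(0.1034), np.float64(0.0764), np.float64(0.1034), np.float64(0.0786)]
yaws 0.320442471195717 0.32511726274606145
[0.52125393 0.22504442 0.07      ] [np.float64(0.1095), np.float64(0.0842), np.float64(0.1095), np.float64(0.0859)]
yaws 0.32044096226844243 0.3251392663952969
tool [ 0.0699 -0.0556  0.0276]
tool [0.07   0.0592 0.0276]
tool [ 0.0338 -0.0193  0.0096]
tool [0.0338 0.0229 0.0096]
```

```bash
python3 -c "
from h import *
go(.520,.2252,.17,.322)"
```

```text
d [0.1227 0.0019 0.1891] rot [-0.0008 -0.0002 -0.0022]
d [0.1227 0.0019 0.1891] rot [-4.0000e-04  1.2000e-03  3.1394e+00]
J [ 0.26  0.3  -0.7   1.5   0.19  1.41 -0.13] tcp [0.5569 0.1082 0.3591] t 9.75
```

Request:
{"method": "run_rows", "body": {
  "ticks": [
    [[0.02,0,0],[0,0,0]],
    [[0.045,0.001,0.01],[0,0,0]],
    [[0.07,0.002,0.03],[0,0,-0.002]],
    [[0.095,0.002,0.06],[0,0,-0.002]],
    [[0.115,0.002,0.09],[0,0,-0.002]],
    [[0.1225,0.002,0.12],[0,0,-0.002]],
    [[0.1225,0.002,0.15],[0,0,-0.002]],
    [[0.1225,0.002,0.175],[0,0,-0.002]],
    [[0.1225,0.002,0.187],[0,0,-0.002]],
    [[0.1225,0.002,0.189],[0,0,-0.002]],
    [[0.1225,0.002,0.189],[0,0,-0.002]],
    [[0.1225,0.002,0.189],[0,0,-0.002]],
    [[0.1225,0.002,0.189],[0,0,-0.002]],
    [[0.1225,0.002,0.189],[0,0,-0.002]]
  ]
}}

```text
time_s: 11.15
eef_pos: [0.5207, 0.2254, 0.1715]
ee_rot: [0.0, 0.585, 0.811, 0.001]
contact_force: [0.2, 0.6, -3.8]
width: 0.0178
gripper_force: 30.0
```

```bash
python3 -c "
from h import *
go(.520,.2252,.13,.322)"
```

```text
d [ 0.     -0.0008  0.0415] rot [ 0.0014  0.0001 -0.0002]
d [ 0.     -0.0008  0.0415] rot [ 2.0000e-04 -2.2000e-03  3.1414e+00]
J [ 0.03  0.45 -0.7   1.76  0.33  1.04 -0.46] tcp [0.5207 0.2254 0.1715] t 11.15
```

Request:
{"method": "run_rows", "body": {
  "ticks": [
    [[0,-0.0005,0.01],[0,0,0]],
    [[0,-0.0005,0.025],[0,0,0]],
    [[0,-0.0005,0.035],[0,0,0]],
    [[0,-0.0005,0.042],[0,0,0]],
    [[0,-0.0005,0.042],[0,0,0]],
    [[0,-0.0005,0.042],[0,0,0]],
    [[0,-0.0005,0.042],[0,0,0]],
    [[0,-0.0005,0.042],[0,0,0]]
  ]
}}

```text
time_s: 11.95
eef_pos: [0.5201, 0.2253, 0.1291]
ee_rot: [0.0, 0.585, 0.811, 0.0]
contact_force: [0.1, 0.1, -4.1]
width: 0.0179
gripper_force: 30.0
```

```bash
python3 - <<'E'
from h import *
import pickle
go(.520,.2252,.115,.322)
s=ctrl.read_state(); c=ctrl.capture("wrist"); save(c,"w6.png"); pickle.dump((s,c),open("w6.pkl","wb"))
E
```

```text
d [-0.0001 -0.0002  0.0141] rot [ 0.0009 -0.      0.    ]
d [-0.0001 -0.0002  0.0141] rot [ 0.0000e+00  1.5000e-03 -3.1416e+00]
J [ 0.01  0.5  -0.67  1.81  0.37  0.96 -0.5 ] tcp [0.5201 0.2253 0.1291] t 11.95
```

Position is right. I'll lower it gently and watch the force.

Request:
{"method": "run_rows", "body": {
  "ticks": [
    [[0,0,0.003],[0,0,0]],
    [[0,0,0.006],[0,0,0]],
    [[0,0,0.009],[0,0,0]],
    [[0,0,0.012],[0,0,0]],
    [[0,0,0.014],[0,0,0]],
    [[0,0,0.014],[0,0,0]]
  ]
}}

```text
time_s: 12.6
eef_pos: [0.5196, 0.225, 0.1142]
ee_rot: [-0.0, 0.585, 0.811, -0.0]
contact_force: [-0.8, -1.1, -3.2]
width: 0.0177
gripper_force: 30.0
```

```bash
python3 -c "
from h import *
print(ctrl.read_state()['contact_force'],ctrl.read_state()['wrist_torque'])"
```

```text
[-0.83336052 -1.13117012 -3.15330343] [-0.05435716 -0.14794356  0.02863944]
```

Request:
{"method": "run_rows", "body": {
  "ticks": [
    [[0,0,0.002],[0,0,0]],
    [[0,0,0.004],[0,0,0]],
    [[0,0,0.006],[0,0,0]],
    [[0,0,0.007],[0,0,0]],
    [[0,0,0.007],[0,0,0]]
  ]
}}

```text
time_s: 13.1
eef_pos: [0.5198, 0.2251, 0.1075]
ee_rot: [-0.0, 0.585, 0.811, -0.0]
contact_force: [-0.4, -0.4, -3.7]
width: 0.0179
gripper_force: 30.0
```

Request:
{"method": "run_rows", "body": {
  "ticks": [
    [[0,0,0.001],[0,0,0]],
    [[0,0,0.002],[0,0,0]],
    [[0,0,0.003],[0,0,0]],
    [[0,0,0.003],[0,0,0]],
    [[0,0,0.003],[0,0,0]]
  ]
}}

```text
time_s: 13.6
eef_pos: [0.52, 0.2253, 0.1049]
ee_rot: [0.0, 0.585, 0.811, 0.0]
contact_force: [0.2, 0.1, -1.7]
width: 0.0175
gripper_force: 30.0
```

Force dropped to the inner lid's weight plus offset, so the outer lid is on the rim. About 5 mm of travel remains.

Request:
{"method": "run_rows", "body": {
  "ticks": [
    [[0,0,0.001],[0,0,0]],
    [[0,0,0.002],[0,0,0]],
    [[0,0,0.003],[0,0,0]],
    [[0,0,0.004],[0,0,0]],
    [[0,0,0.0045],[0,0,0]],
    [[0,0,0.0045],[0,0,0]],
    [[0,0,0.0045],[0,0,0]]
  ]
}}

```text
time_s: 14.3
eef_pos: [0.5198, 0.2251, 0.1001]
ee_rot: [-0.0, 0.585, 0.811, -0.0]
contact_force: [0.4, 0.6, -0.9]
width: 0.0177
gripper_force: 30.0
```

Request:
{"method": "run_rows", "body": {
  "ticks": [
    [[0,0,0.0005],[0,0,0]],
    [[0,0,0.001],[0,0,0]],
    [[0,0,0.001],[0,0,0]]
  ]
}}

```text
time_s: 14.6
eef_pos: [0.5199, 0.2252, 0.0997]
ee_rot: [0.0, 0.585, 0.811, 0.0]
contact_force: [-2.0, -1.3, 4.8]
width: 0.0178
gripper_force: 30.0
```

Contact at 0.0997, against 0.0996 predicted, so both lids are home. I'll release now.

Request:
{"method": "run_rows", "body": {
  "ticks": [
    [[0,0,-0.001],[0,0,0]],
    [[0,0,-0.001],[0,0,0]],
    [[0,0,-0.001],[0,0,0]],
    [[0,0,-0.001],[0,0,0]],
    [[0,0,-0.001],[0,0,0]],
    [[0,0,-0.001],[0,0,0]],
    [[0,0,-0.001],[0,0,0]],
    [[0,0,-0.001],[0,0,0]],
    [[0,0,-0.001],[0,0,0]],
    [[0,0,-0.001],[0,0,0]]
  ],
  "jaw": 0.088
}}

```text
time_s: 15.6
eef_pos: [0.5198, 0.2251, 0.1001]
ee_rot: [0.0, 0.585, 0.811, -0.0]
contact_force: [-0.6, 0.9, -0.5]
width: 0.0878
gripper_force: 0.0
```

```bash
python3 - <<'E'
from h import *
import pickle
s=ctrl.read_state(); c=ctrl.capture("wrist"); pickle.dump((s,c),open("w7.pkl","wb")); save(c,"w7.png")
print(s["eef_pos"])
E
```

```text
[0.51981028 0.22512005 0.10011338]
```

View pics/w7.png

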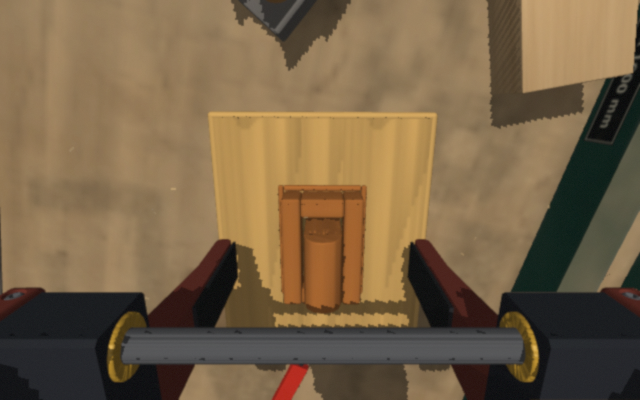

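Both lids sit flat: the plate's far edge is level at row 112 (209–437), and the collar (279–366) is centred on the pull at u≈323. I'll lower over the collar.

Request:
{"method": "run_rows", "body": {
  "ticks": [
    [[0,0.0005,0.003],[0,0,0]],
    [[0,0.0005,0.008],[0,0,0]],
    [[0,0.0005,0.013],[0,0,0]],
    [[0,0.0005,0.017],[0,0,0]],
    [[0,0.0005,0.019],[0,0,0]],
    [[0,0.0005,0.019],[0,0,0]],
    [[0,0.0005,0.019],[0,0,0]],
    [[0,0.0005,0.019],[0,0,0]]
  ]
}}

```text
time_s: 16.45
eef_pos: [0.5204, 0.2254, 0.0813]
ee_rot: [0.0, 0.585, 0.811, 0.0]
contact_force: [0.3, -0.3, -0.0]
width: 0.0879
gripper_force: 0.0
```

Request:
{"method": "run_rows", "body": {
  "ticks": [
    [[0,0,0],[0,0,0]],
    [[0,0,0],[0,0,0]],
    [[0,0,0],[0,0,0]],
    [[0,0,0],[0,0,0]],
    [[0,0,0],[0,0,0]],
    [[0,0,0],[0,0,0]],
    [[0,0,0],[0,0,0]],
    [[0,0,0],[0,0,0]],
    [[0,0,0],[0,0,0]],
    [[0,0,0],[0,0,0]]
  ],
  "jaw": 0.03,
  "grip_force": 25
}}

```text
time_s: 17.45
eef_pos: [0.5202, 0.2252, 0.0811]
ee_rot: [-0.0, 0.585, 0.811, -0.0]
contact_force: [-0.5, 0.8, 0.4]
width: 0.0418
gripper_force: 25.0
```

Request:
{"method": "run_rows", "body": {
  "ticks": [
    [[0,0,-0.002],[0,0,0]],
    [[0,0,-0.004],[0,0,0]],
    [[0,0,-0.007],[0,0,0]],
    [[0,0,-0.01],[0,0,0]],
    [[0,0,-0.013],[0,0,0]],
    [[0,0,-0.016],[0,0,0]],
    [[0,0,-0.018],[0,0,0]],
    [[0,0,-0.018],[0,0,0]],
    [[0,0,-0.018],[0,0,0]]
  ]
}}

```text
time_s: 18.35
eef_pos: [0.5202, 0.2252, 0.0991]
ee_rot: [-0.0, 0.585, 0.811, -0.0]
contact_force: [-0.3, -0.4, -2.5]
width: 0.0414
gripper_force: 25.0
```

```bash
python3 -c "
from h import *
s=ctrl.read_state();print(s['contact_force'],s['wrist_torque'])"
```

```text
[-0.2615852  -0.44888416 -2.4564194 ] [-0.0026932  -0.11991994 -0.04445203]
```

The wrist carries 2.5 N, which is the outer lid alone. I'll continue straight up.

Request:
{"method": "run_rows", "body": {
  "ticks": [
    [[0,0,-0.003],[0,0,0]],
    [[0,0,-0.008],[0,0,0]],
    [[0,0,-0.013],[0,0,0]],
    [[0,0,-0.018],[0,0,0]],
    [[0,0,-0.023],[0,0,0]],
    [[0,0,-0.028],[0,0,0]],
    [[0,0,-0.033],[0,0,0]],
    [[0,0,-0.038],[0,0,0]],
    [[0,0,-0.043],[0,0,0]],
    [[0,0,-0.048],[0,0,0]],
    [[0,0,-0.054],[0,0,0]],
    [[0,0,-0.062],[0,0,0]],
    [[0,0,-0.072],[0,0,0]],
    [[0,0,-0.082],[0,0,0]],
    [[0,0,-0.092],[0,0,0]],
    [[0,0,-0.1],[0,0,0]],
    [[0,0,-0.104],[0,0,0]],
    [[0,0,-0.106],[0,0,0]],
    [[0,0,-0.106],[0,0,0]],
    [[0,0,-0.106],[0,0,0]]
  ]
}}

```text
time_s: 20.35
eef_pos: [0.5201, 0.2251, 0.2047]
ee_rot: [-0.0, 0.585, 0.811, -0.0]
contact_force: [0.8, 0.3, -3.1]
width: 0.0416
gripper_force: 25.0
```

Request:
{"method": "run_rows", "body": {
  "ticks": [
    [[0,0,0],[0,0,0]],
    [[0,0,0],[0,0,0]],
    [[0,0,0],[0,0,0]],
    [[0,0,0],[0,0,0]],
    [[0,0,0],[0,0,0]]
  ]
}}

```text
time_s: 20.85
eef_pos: [0.5203, 0.2253, 0.2051]
ee_rot: [-0.0, 0.585, 0.811, -0.0]
contact_force: [0.2, 0.2, -3.2]
width: 0.0414
gripper_force: 25.0
```

```bash
python3 - <<'E'
from h import *
s=ctrl.read_state();print(s['contact_force'],s['wrist_torque'])
c=ctrl.capture("scene"); p=c["pixels"][180:290,190:330,::-1]
w=ctrl.capture("wrist")["pixels"][:,:,::-1]
a=cv2.resize(p,(700,550),interpolation=cv2.INTER_CUBIC)
cv2.imwrite("pics/end.png",a)
E
```

```text
[ 0.19446763  0.24376276 -3.18506288] [-0.03249968 -0.09119203 -0.01791303]
```

View pics/end.png

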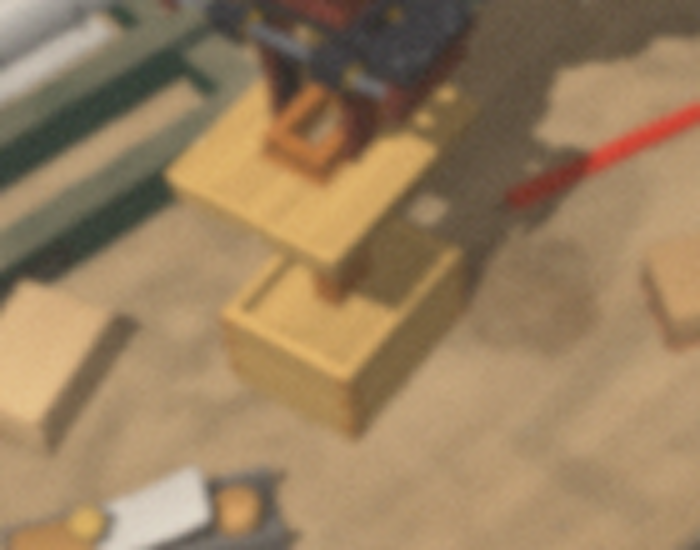

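The picture shows the outer lid held level with an empty slot at about (310,130). The inner lid is seated in the box, with its pull upright at about (335,285). I'm handing in.

```bash
python3 -c "
from rig import ctrl
print(ctrl.job_done())"
```

```text
the job is handed in; nothing more can be done
None
```

Both lids were seated on the box as a pair; I then drew the outer lid straight up and handed the job in at about 21 s, with it held level about 0.18 m above the bench and the inner lid still in the box. The hand-in returned no verdict.

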